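# Tip the bed knobs through the skip

## Task

Put the wooden bed knob that stands on the table between the skip and the yellow tape measure into the tub of the small sheet-metal tipping skip, next to the knob already in it. Then push the skip's lever over, away from you, until it passes its balance point and dumps both knobs into the tray under the hood, and bring the empty skip back upright, easing it down on to its rests without letting it slam. Leave the tape measure and the tin standing where they are.

Things in the scene. Friction and masses are not known exactly. Their poses are not given: they have to be found in the camera images.
- stand: Fixed stand of the skip on a plywood base 285 x 220 x 12 mm that starts at its x = -90 mm. Origin: on the table straight below the skip's hinge, midway between the two grey cheeks (y = +-103 mm, 60 mm wide in x, up to z = 170 mm). +x: dumping direction, roughly away from the robot; y: along the hinge; z: up. The hinge axis is parallel to y at z = 150 mm
- hood_lip (a point): Middle of the round front edge of the guard hood over the tray (stand x = 82, y = 0, z = 416 mm; stand's axes). From it a flat roof, 205 mm wide in y, runs in +x to a back sheet at stand x = 193 mm; sides open. The tipped lever lies under this roof: only a tool leaning back to the robot (about 35 to 45 degrees from vertical) reaches it
- skip (a joint): Tilt, rad: 0 upright on two rubber rests (start), grows as the lever goes in the stand's +x, 1.7 fully tipped at its stop. No latch; over-centre by weight: below about 0.5 it falls back by itself, beyond about 0.65 it falls on to 1.7 and stays. The lever takes about 2 N to tip, 3 N to bring back. Let go near balance it slams on its rests (over 1 rad/s); eased is slower
- skip_lever (a point): Centre of the lever's round end: a dark-steel disc 34 mm across, 12 mm thick along the stand's y (pinch it along y), on a flat bar 22 x 10 mm from the middle of the skip's rear wall. Moves on a 150 mm circle about the hinge: at stand x = -96, y = 0, z = 265 mm upright, x = 126, z = 230 mm fully tipped (186 mm below the roof, 44 mm past its lip). It may turn between the fingers
- skip_floor (a point): Point on the inner floor of the skip's tub (stand x = -10, y = 0, z = 164 mm when upright, axes then the stand's). Sheet-steel tub, open at the top: inside from x = -55 to +85 mm of this point (the front 30 mm is a ramp rising outwards), y = +-86 mm; side walls 36 mm, rear wall 46 mm above the floor, 4 mm thick
- tray_floor (a point): Centre of the floor of the open steel catch tray fixed on the stand in front of and below the skip, under the hood: inside 197 x 182 mm (x by y of the stand, whose axes it shares), walls 46 mm high; 88 mm in front of the hinge and 16 mm above the table
- knob_loose_mid (a point): Centre (26 mm above its foot) of the dark turned-wood bed knob standing on the table: round, 50 mm across, 53 mm high, flat foot, 0.09 kg. It is gripped across its middle
- knob_inside_mid (a point): Centre (28 mm above its foot) of the wooden bed knob that starts in the skip's tub, on its left side (+y of the stand): round, 54 mm across, 57 mm high, 0.09 kg
- tape_measure: Bystander: yellow tape measure lying on the table to the right of the loose knob, 66 x 76 x 34 mm, origin at its underside
- bolt_tin: Bystander: small open grey tin standing on the table, further right, 60 mm across, 45 mm high, origin at its underside
Mind the look-alikes: they are no part of the job. Leave any blue look-alike of the part that bears knob_inside_mid alone.

How it is judged:
On the way, in this order (a step that is already met when the one before it is completed fails the run):
1. both knobs are in the tub of the upright skip (x of knob_loose_mid in the frame of skip_floor between -0.06 and 0.07 m and y of knob_loose_mid in the frame of skip_floor between -0.09 and 0.09 m and z of knob_loose_mid in the frame of skip_floor between 0.01 and 0.06 m and x of knob_inside_mid in the frame of skip_floor between -0.06 and 0.07 m and y of knob_inside_mid in the frame of skip_floor between -0.09 and 0.09 m and z of knob_inside_mid in the frame of skip_floor between 0.01 and 0.06 m and value of joint skip below 0.1 rad), for 0.2 s.
2. the skip is tipped past its balance point to its stop (over 1.5 rad) and both knobs lie in the tray (value of joint skip above 1.5 rad and x of knob_loose_mid in the frame of tray_floor between -0.105 and 0.105 m and y of knob_loose_mid in the frame of tray_floor between -0.1 and 0.1 m and z of knob_loose_mid in the frame of tray_floor between 0 and 0.06 m and x of knob_inside_mid in the frame of tray_floor between -0.105 and 0.105 m and y of knob_inside_mid in the frame of tray_floor between -0.1 and 0.1 m and z of knob_inside_mid in the frame of tray_floor between 0 and 0.06 m), for 0.2 s.
At the end, for the whole second after the job is handed in: The skip is upright again on its rests (tilt under 0.05 rad) and still, and both knobs lie in the tray (centres inside its walls and less than 60 mm above its floor) (value of joint skip below 0.05 rad and velocity of joint skip between -0.1 and 0.1 rad/s and x of knob_loose_mid in the frame of tray_floor between -0.105 and 0.105 m and y of knob_loose_mid in the frame of tray_floor between -0.1 and 0.1 m and z of knob_loose_mid in the frame of tray_floor between 0 and 0.06 m and x of knob_inside_mid in the frame of tray_floor between -0.105 and 0.105 m and y of knob_inside_mid in the frame of tray_floor between -0.1 and 0.1 m and z of knob_inside_mid in the frame of tray_floor between 0 and 0.06 m); the robot touches nothing.
It fails at once if the skip slams on to its rests: faster than 1 rad/s backwards within 0.2 rad of upright (value of joint skip below 0.2 rad and velocity of joint skip below -1 rad/s).
It fails at once if the tape measure is moved more than 30 mm (distance of tape_measure from where it was at the start of the episode above 0.03 m).
It fails at once if the tin is moved more than 30 mm (distance of bolt_tin from where it was at the start of the episode above 0.03 m).
It also fails if it takes over 67 s, if anything falls off the work surface, if the arm or the gripper's body presses on something with over 40 N, if the wrist force passes 120 N, or if a joint passes its speed limit or range.

## Robot

A 6-joint arm with a two-finger parallel gripper is mounted at the origin on a cart in front of the work surface, level with it; the furniture and walls round the work are solid. World frame = base frame: x ahead of the robot, y to its left, z up, the work surface at z = 0. Lengths are in m, angles in rad, forces in N, time in s.
With the tool pointing down it reaches from about 0.375 to 0.75 m from the base axis. Payload 9 kg.
Tool frame: the origin (TCP) lies midway between the tips of the shut fingers; the grasp point (between the pads) lies 19 mm behind it; z points along the fingers, y is the direction in which the jaws open and shut (so a half turn about z gives the same grasp; the last joint's range is limited). The gripper opens to 85 mm and grips with 20 to 120 N. Pads are 22 mm wide; open, the fingers measure 114 mm over their backs; the gripper's body (76 mm by 85 mm) begins 54 mm behind the grasp point. The pads swing forward as they close: fully open they stand 13 mm farther back than shut.
Start: joints at [1.024, 0.104, 0.097, 1.564, 0, 1.353], TCP at [0.194, 0.568, 0.231] pointing down, gripper open.
Joint ranges: [-2.99, 2.99], [-0.84, 1.86], [-1.1, 1.16], [-1.84, 2.11], [-1.51, 1.56], [-3.14, 3.14]. Speed limits (rad/s): [2.22, 2.22, 2.57, 3.14, 3.14, 3.14].

## Interface

Orientations are given as a unit quaternion [x, y, z, w].
In Python, from workcell import robot gives the robot as it stands. Calls block until the motion is done:
- robot.goto(position, orientation): joint-space move of the TCP to a pose.
- robot.move_linear(position, rot=None, rate=0.15): straight line of the TCP; rot=None keeps the orientation; rate is the mean speed in m/s.
- robot.move_joints(angles): joint-space move.
- robot.command_gripper(opening, grasp_force=None): opening from 0.0 (shut) to 1.0 (fully open); grasp_force is the grip in N (None keeps the last); returns when the fingers have stopped.
- robot.wait(seconds).
- robot.solve_ik(position, orientation): joint angles nearest the present ones, or None.
- robot.snapshot(name): name is "scene" or "top" or "wrist"; returns the picture (480x640x3 uint8, red, green, blue); there is no depth.
- robot.get_calibration(name): a dict with "fx", "fy", "cx", "cy" (pixels), "R" (3x3) and "t" (3): a world point X has camera coordinates R X + t; the wrist camera has in their place "mount" (4x4, takes a point from camera to tool coordinates, whose origin is the TCP and whose axes are the flange's). Camera axes: x right, y down, z forward; pixel columns grow to the right and rows downward; lengths in m; the calibration is good to about 2 mm. A picture is of the moment at which its call begins: read the wrist's pose just before it. get_calibration takes no time and is no camera call.
A pose or a line that the arm cannot do raises robot.PlanningError and nothing moves.
- robot.job_done(): hands the job in, once; it reports no verdict.
Readings, each from a call of its own:
- robot.current_time(): time.
- robot.current_q(): joint angles.
- robot.current_joint_velocities(): joint speeds.
- robot.current_effort(): joint torques, N m.
- robot.current_tcp_pos(): TCP position.
- robot.current_orientation(): TCP orientation.
- robot.current_wrist_force(): force on the tool from outside, world axes, zero at the start.
- robot.current_moment(): the same for the moment, N m.
- robot.current_grip_width(): opening from 0.0 (shut) to 1.0 (fully open).
Only numpy, scipy, OpenCV 4.12 (cv2) and the standard library are available. Lean on these libraries where they do the work, as an engineer would, in place of code of your own. Each camera call takes 0.05 s, during which the arm holds its last target.

## Working session

There is one attempt and no reset: what is moved stays moved. The work goes in short steps, each a Python script; the robot and the scene stay as the last script left them, time stands still between calls to the robot, and variables do not carry over. Pictures are saved under pics/ and viewed, and the job is handed in when it is done.

```bash
ls; mkdir -p pics
python3 - <<'E'
from workcell import robot
import cv2,numpy as np
for n in("scene","top","wrist"):
    im=robot.snapshot(n); cv2.imwrite(f"pics/{n}0.png",im[:,:,::-1]); print(n,robot.get_calibration(n))
print(robot.current_time(),robot.current_tcp_pos(),robot.current_orientation(),robot.current_wrist_force())
E
```

```text
pics
scene {'fx': 453.4435874871055, 'fy': 453.4435874871055, 'cx': 321.2481860053794, 'cy': 240.39684316809257, 'R': array([[ 0.54847759, -0.83598406,  0.01740628],
       [-0.60426254, -0.41066516, -0.68280371],
       [ 0.57796118,  0.36398457, -0.73039449]]), 't': array([-0.37281579,  0.44755524,  0.90746637])}
top {'fx': 584.716414440643, 'fy': 584.716414440643, 'cx': 322.1492348497472, 'cy': 236.37351001684195, 'R': array([[ 0.02468791, -0.99968835,  0.00370138],
       [-0.99645554, -0.02490557, -0.08034966],
       [ 0.0804168 , -0.0017046 , -0.99675987]]), 't': array([-0.10509236,  0.52010991,  1.40609306])}
wrist {'fx': 402.83277560247654, 'fy': 402.83277560247654, 'cx': 324.0623130221116, 'cy': 241.3114155844544, 'mount': array([[-5.48935012e-04, -9.54587990e-01, -2.97928628e-01,
         7.72032106e-02],
       [ 9.99999600e-01, -7.34339744e-04,  5.10380987e-04,
        -3.41463770e-04],
       [-7.05984393e-04, -2.97928229e-01,  9.54588012e-01,
        -1.41630346e-01],
       [ 0.00000000e+00,  0.00000000e+00,  0.00000000e+00,
         1.00000000e+00]])}
0.15 [0.19362999 0.56766556 0.23072262] [ 1.63670735e-01  9.86514912e-01 -4.36808843e-04 -1.68551110e-04] [ 0.03412228 -0.36854089  0.38625929]
```

View pics/scene0.png

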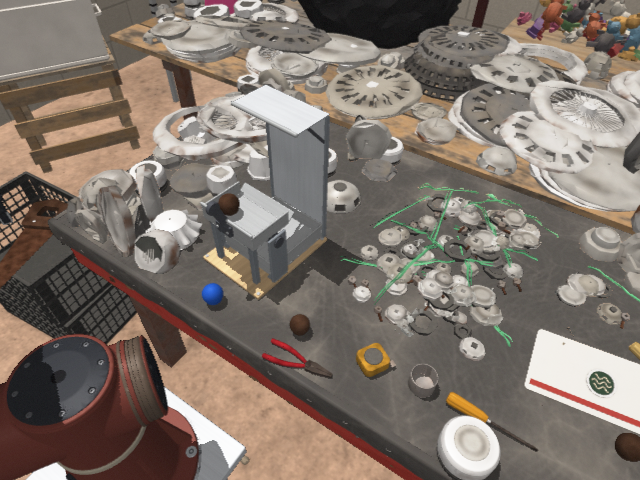

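View pics/top0.png

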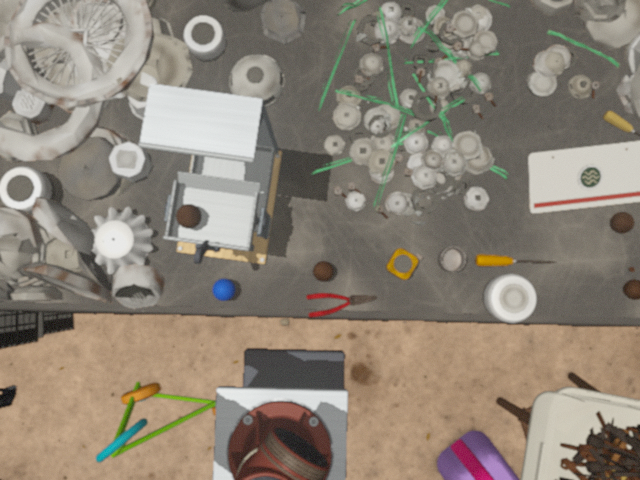

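View pics/wrist0.png

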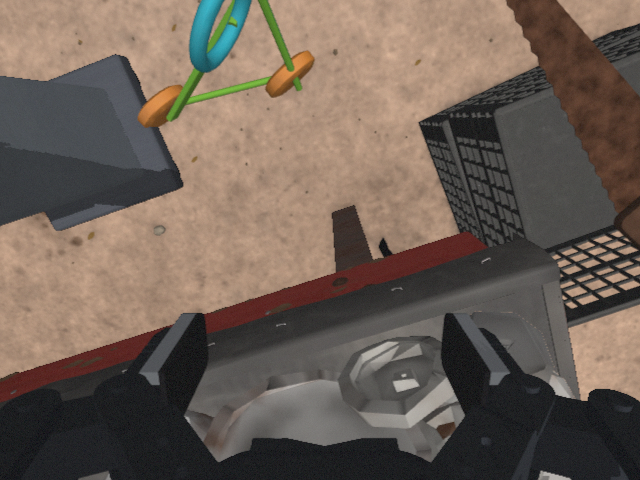

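The loose knob is at top (323,271) and scene (300,325). The skip is at about top (215,215), with its lever end near top (203,250), and the inside knob is at top (188,216). The blue ball is the look-alike. I'll enlarge both views to get accurate points.

Run:
```python
import cv2
a=cv2.imread("pics/top0.png")[75:305,130:350]; cv2.imwrite("pics/top0z.png",cv2.resize(a,None,fx=2.6,fy=2.6,interpolation=cv2.INTER_CUBIC))
a=cv2.imread("pics/scene0.png")[80:345,190:345]; cv2.imwrite("pics/scene0z.png",cv2.resize(a,None,fx=2.25,fy=2.25,interpolation=cv2.INTER_CUBIC)) 
a=cv2.imread("pics/scene0.png")[180:305,190:345]; cv2.imwrite("pics/scene0y.png",cv2.resize(a,None,fx=4.5,fy=4.5,interpolation=cv2.INTER_CUBIC))
```

```text
(no output)
```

View pics/top0z.png

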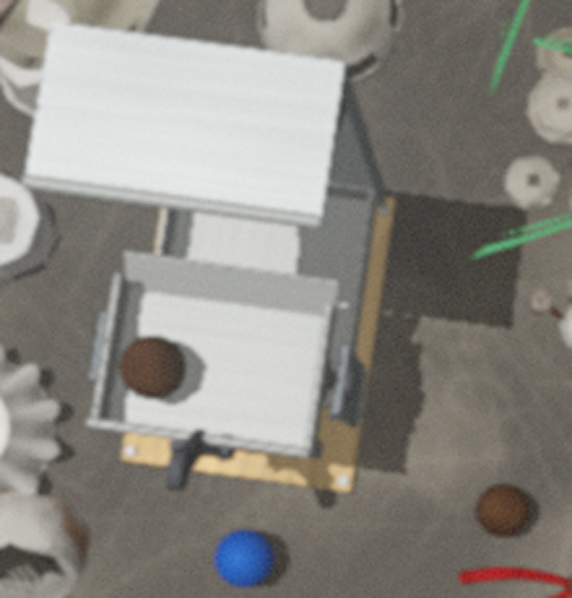

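View pics/scene0y.png

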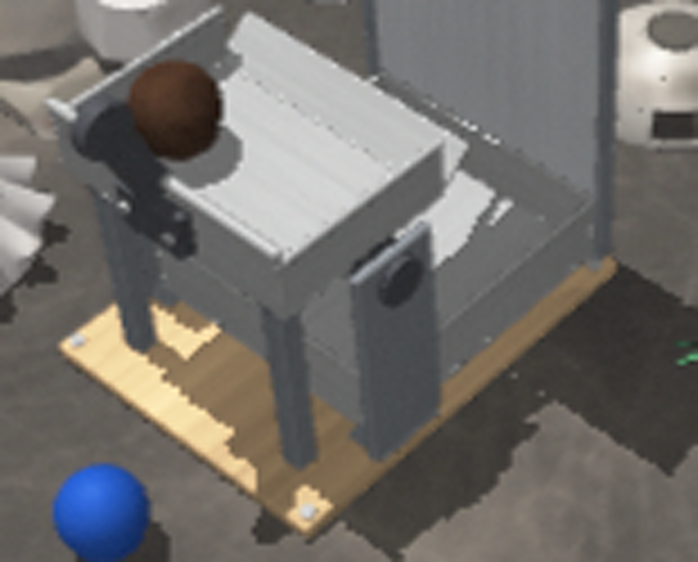

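```bash
cat > h.py <<'E'
from workcell import robot
import numpy as np, cv2
from scipy.optimize import least_squares
from scipy.spatial.transform import Rotation as Rn
C={n:robot.get_calibration(n) for n in("scene","top")}
def proj(n,X):
    c=C[n]; p=c["R"]@X+c["t"]; return np.array([c["fx"]*p[0]/p[2]+c["cx"],c["fy"]*p[1]/p[2]+c["cy"]])
def tri(obs):
    return least_squares(lambda X:np.concatenate([proj(n,X)-uv for n,uv in obs]),[.5,0,.1])
E
python3 - <<'E'
from h import *
T=lambda u,v:(130+u/2.6,75+v/2.6)
S=lambda u,v:(190+u/4.5,180+v/4.5)
P=[("top",(-90,-110,12),T(352,490)),("top",(-90,110,12),T(122,461)),("scene",(-90,-110,12),S(308,530)),("scene",(-90,110,12),S(60,345)),("scene",(195,-110,12),S(614,262)),
("top",(82,102.5,416),T(27,183)),("top",(82,-102.5,416),T(322,215)),
("top",(-69,90,210),T(90,422)),("top",(-69,-90,210),T(310,452)),("scene",(-69,90,210),S(50,103)),("scene",(-69,-90,210),S(282,258)),("scene",(-96,0,265),S(97,132))]
def w(q,s):
    c,sn=np.cos(q[2]),np.sin(q[2]); s=np.array(s)/1e3
    return np.array([q[0]+c*s[0]-sn*s[1],q[1]+sn*s[0]+c*s[1],s[2]])
f=lambda q:np.concatenate([proj(n,w(q,s))-uv for n,s,uv in P])
r=least_squares(f,[.5,.2,0],loss="soft_l1"); print(r.x); print(f(r.x).reshape(-1,2).round(1))
for nm,s in dict(lever=(-96,0,265),tip=(126,0,230),lip=(82,0,416),floor=(-10,0,164),tray=(88,0,16)).items(): print(nm,w(r.x,s).round(4),proj("top",w(r.x,s)),proj("scene",w(r.x,s)))
# knobs
k=tri([("top",(323.5,271)),("scene",(300,325))]);print("loose",k.x,k.fun)
k=tri([("top",T(152,367)),("scene",S(177,109))]);print("inside",k.x,k.fun)
k=tri([("top",(403,264)),("scene",(374,360))]);print("tape",k.x,k.fun)
E
```

```text
[ 0.55364827  0.14392037 -0.10452155]
[[ 0.4  0.3]
 [-0.1 -0.1]
 [ 0.7 -0.4]
 [-0.5 -0.5]
 [ 1.4 -1.7]
 [-0.3 -0.3]
 [ 0.1  2.1]
 [ 0.2  1.2]
 [-0.1  0.7]
 [-0.2 -0.1]
 [-0.3 -0.6]
 [ 2.1 -1.1]]
lever [0.4582 0.1539 0.265 ] [199.75756601 255.44269193] [213.62478726 208.20535092]
tip [0.679  0.1308 0.23  ] [218.51780054 151.75328144] [280.5961943  173.70993228]
lip [0.6352 0.1354 0.416 ] [196.93939805 152.42886731] [263.30400955 117.742584  ]
floor [0.5437 0.145  0.164 ] [214.86215256 218.89087636] [245.48100403 219.78197575]
tray [0.6412 0.1347 0.016 ] [231.32652934 186.30696955] [275.22420616 238.28159007]
loose [ 0.43780259 -0.09695454  0.02364932] [-0.22580809  0.1678459   0.28266348 -0.01731174]
inside [0.54583662 0.19723571 0.18890318] [ 0.13977984 -0.12255759 -0.2177101   0.01102628]
tape [ 0.46013456 -0.29104249  0.0152788 ] [-0.09369551  0.05747709  0.10450456 -0.00761387]
```

The fit residuals are about 1 px, and the measured heights match the given sizes. Next I'll check reach for every pose, with the tool leaning in the stand's xz-plane and the camera on either side.

```bash
cat >> h.py <<'E'
Q=np.array([0.55364827,0.14392037,-0.10452155])
c_,s_=np.cos(Q[2]),np.sin(Q[2]); RS=np.array([[c_,-s_,0],[s_,c_,0],[0,0,1]])
def W(x,y,z): return RS@np.array([x,y,z])/1e3+np.array([Q[0],Q[1],0])
def ori(deg,s):
    a=np.radians(deg); z=np.array([np.sin(a),0,-np.cos(a)]); y=np.array([0,s,0.]); x=np.cross(y,z)
    M=RS@np.column_stack([x,y,z]); return Rn.from_matrix(M).as_quat(), M[:,2]
K=np.array([.438,-.097,.026])
def lev(th,r=150.,a0=np.arctan2(-96,115)):
    return W(r*np.sin(a0+th),0,150+r*np.cos(a0+th))
E
python3 - <<'E'
from h import *
def t(n,p,q): 
    r=robot.solve_ik(p,q); print(n,np.round(p,3),None if r is None else np.round(r,2))
for s in(1,-1):
  for a in (0,15,):
    q,z=ori(a,s)
    t(f"knob {a} {s}",K+.021*z,q); t("  pre",K+.021*z-.12*z,q)
    P=W(0,-30,192); t("  place",P+.021*z,q);t("  ppre",P+.021*z-.13*z,q)
  for a in(35,40,45):
    q,z=ori(a,s)
    for th in(0,.8,1.7): t(f"lev {a} {s} {th}",lev(th)+.012*z,q)
    t(" pre",lev(0)-.08*z,q)
E
```

```text
knob 0 1 [ 0.438 -0.097  0.005] [-0.51 -0.29 -0.69  1.17  0.   -0.41]
  pre [ 0.438 -0.097  0.125] [-0.51 -0.37 -0.53  1.41  0.   -0.41]
  place [0.551 0.114 0.171] [-0.03 -0.01 -0.13  1.45  0.    0.08]
  ppre [0.551 0.114 0.301] [-0.03  0.02  0.13  1.69  0.    0.08]
knob 15 1 [ 0.443 -0.098  0.006] [-0.59 -0.7  -1.    1.04  0.12 -0.47]
  pre [ 0.413 -0.094  0.122] None
  place [0.556 0.114 0.172] [-0.02 -0.34 -0.45  1.2  -0.02  0.08]
  ppre [0.522 0.117 0.297] [-0.01 -0.4  -0.27  1.44 -0.02  0.09]
lev 35 1 0 [0.465 0.153 0.255] None
lev 35 1 0.8 [0.576 0.142 0.289] [ 0.07 -0.67 -0.59  1.05 -0.1   0.15]
lev 35 1 1.7 [0.686 0.13  0.221] [ 0.04 -0.34 -0.48  0.83 -0.08  0.12]
 pre [0.412 0.159 0.331] None
lev 40 1 0 [0.466 0.153 0.256] None
lev 40 1 0.8 [0.577 0.141 0.29 ] [ 0.08 -0.78 -0.69  0.97 -0.12  0.14]
lev 40 1 1.7 [0.687 0.13  0.221] [ 0.04 -0.43 -0.59  0.72 -0.09  0.11]
 pre [0.407 0.159 0.326] None
lev 45 1 0 [0.466 0.153 0.257] None
lev 45 1 0.8 [0.578 0.141 0.291] None
lev 45 1 1.7 [0.688 0.13  0.222] [ 0.05 -0.51 -0.7   0.61 -0.11  0.11]
 pre [0.402 0.16  0.322] None
knob 
[... 400 characters left out ...]
0.02 -0.34 -0.45  1.2  -0.02 -3.06]
  ppre [0.522 0.117 0.297] [-0.01 -0.4  -0.27  1.44 -0.02 -3.05]
lev 35 -1 0 [0.465 0.153 0.255] None
lev 35 -1 0.8 [0.576 0.142 0.289] [ 0.07 -0.67 -0.59  1.05 -0.1  -3.  ]
lev 35 -1 1.7 [0.686 0.13  0.221] [ 0.04 -0.34 -0.48  0.83 -0.08 -3.03]
 pre [0.412 0.159 0.331] None
lev 40 -1 0 [0.466 0.153 0.256] None
lev 40 -1 0.8 [0.577 0.141 0.29 ] [ 0.08 -0.78 -0.69  0.97 -0.12 -3.  ]
lev 40 -1 1.7 [0.687 0.13  0.221] [ 0.04 -0.43 -0.59  0.72 -0.09 -3.03]
 pre [0.407 0.159 0.326] None
lev 45 -1 0 [0.466 0.153 0.257] None
lev 45 -1 0.8 [0.578 0.141 0.291] None
lev 45 -1 1.7 [0.688 0.13  0.222] [ 0.05 -0.51 -0.7   0.61 -0.11 -3.03]
 pre [0.402 0.16  0.322] None
```

Run:
```python
from h import *
def t(n,p,q): 
    r=robot.solve_ik(p,q); print(n,np.round(p,3),None if r is None else np.round(r,2))
for a in (0,6,10):
    q,z=ori(a,1)
    t(f"knob {a}",K+.021*z,q); t("  pre",K+.021*z+[0,0,.1],q); t("  hi",K+.021*z+[0,0,.3],q)
for a in (8,12,16):
    q,z=ori(a,-1)
    P=W(0,-30,192); t("  place",P+.021*z,q);t("  ppre",P+.021*z-.16*z,q)
for a in(-10,0,5,10,15,20,25):
    q,z=ori(a,1)
    t(f"lev0 {a}",lev(0)+.012*z,q); t("  pre",lev(0)+.012*z-.07*z,q);t("  up",lev(0)+.012*z+[0,0,.08],q)
for th,a in((.2,15),(.4,20),(.4,25),(.6,30),(.6,35),(.8,35)):
    q,z=ori(a,1); t(f"lev {th} {a}",lev(th)+.012*z,q)
```

```text
knob 0 [ 0.438 -0.097  0.005] [-0.51 -0.29 -0.69  1.17  0.   -0.41]
  pre [ 0.438 -0.097  0.105] [-0.51 -0.36 -0.56  1.37  0.   -0.41]
  hi [ 0.438 -0.097  0.305] [-0.51 -0.32 -0.17  1.73  0.   -0.41]
knob 6 [ 0.44  -0.097  0.005] [-0.54 -0.44 -0.81  1.11  0.04 -0.43]
  pre [ 0.44  -0.097  0.105] [-0.54 -0.51 -0.68  1.31  0.04 -0.43]
  hi [ 0.44  -0.097  0.305] [-0.54 -0.45 -0.27  1.66  0.04 -0.43]
knob 10 [ 0.442 -0.097  0.005] [-0.56 -0.55 -0.9   1.07  0.08 -0.45]
  pre [ 0.442 -0.097  0.105] [-0.56 -0.62 -0.75  1.28  0.08 -0.45]
  hi [ 0.442 -0.097  0.305] [-0.56 -0.54 -0.34  1.62  0.08 -0.45]
  place [0.553 0.114 0.171] [-0.02 -0.19 -0.3   1.32 -0.01 -3.06]
  ppre [0.531 0.116 0.33 ] [-0.02 -0.2  -0.02  1.61 -0.01 -3.06]
  place [0.555 0.114 0.171] [-0.02 -0.27 -0.39  1.25 -0.02 -3.06]
  ppre [0.522 0.117 0.328] [-0.01 -0.32 -0.14  1.54 -0.02 -3.05]
  place [0.556 0.113 0.172] [-0.02 -0.36 -0.47  1.18 -0.02 -3.06]
  ppre [0.512 0.118 0.326] [-0.01 -0.43 -0.24  1.48 -0.03 -3.05]
lev0 -10 [0.456 0.154 0.253] [ 0.04 -0.04 -0.02  1.76  0.02  0.14]
  pre [0.468 0.153 0.322] [0.03 0.03
[... 948 characters left out ...]
-0.7  -0.45  1.48 -0.07  0.2 ]
  up [0.462 0.154 0.334] [ 0.09 -0.62 -0.37  1.48 -0.07  0.19]
lev0 25 [0.463 0.153 0.254] [ 0.11 -0.81 -0.66  1.29 -0.09  0.19]
  pre [0.434 0.157 0.318] [ 0.13 -0.83 -0.55  1.42 -0.1   0.21]
  up [0.463 0.153 0.334] [ 0.11 -0.73 -0.47  1.41 -0.09  0.19]
lev 0.2 15 [0.486 0.151 0.27 ] [ 0.07 -0.49 -0.39  1.42 -0.05  0.17]
lev 0.4 20 [0.514 0.148 0.282] [ 0.07 -0.52 -0.4   1.34 -0.06  0.16]
lev 0.4 25 [0.515 0.148 0.283] [ 0.08 -0.63 -0.5   1.27 -0.08  0.17]
lev 0.6 30 [0.545 0.145 0.289] [ 0.08 -0.65 -0.54  1.17 -0.09  0.16]
lev 0.6 35 [0.546 0.145 0.289] [ 0.09 -0.76 -0.64  1.09 -0.11  0.16]
lev 0.8 35 [0.576 0.142 0.289] [ 0.07 -0.67 -0.59  1.05 -0.1   0.15]
```

Run:
```python
from h import *
q0=robot.current_orientation()
A=None
for p in ([.19,.42,.42],[.2,.40,.38],[.22,.42,.36]):
    r=robot.solve_ik(p,q0); print(p,None if r is None else np.round(r,2))
    if r is not None and A is None: A=r
q,z=ori(6,1); G=K+.021*z
try:
    robot.move_joints(A); print(robot.current_time(),robot.current_tcp_pos())
    hi=robot.solve_ik(G+[0,0,.3],q); robot.move_joints(hi)
    print(robot.current_time(),robot.current_tcp_pos())
    robot.goto(G+[0,0,.10],q); print(robot.current_time(),robot.current_tcp_pos(),robot.current_grip_width())
    cv2.imwrite("pics/w1.png",robot.snapshot("wrist")[:,:,::-1])
    # predicted knob pixel
    from scipy.spatial.transform import Rotation as R
    M=robot.get_calibration("wrist"); p=R.from_quat(robot.current_orientation()).as_matrix().T@(K-robot.current_tcp_pos())
    m=M["mount"]; pc=m[:3,:3].T@(p-m[:3,3]); print(M["fx"]*pc[0]/pc[2]+M["cx"],M["fy"]*pc[1]/pc[2]+M["cy"],pc[2])
except robot.PlanningError as e: print(e)
```

```text
[0.19, 0.42, 0.42] [ 0.86 -0.17  0.18  1.93 -0.    1.19]
[0.2, 0.4, 0.38] [ 0.81 -0.26  0.03  1.86 -0.    1.14]
[0.22, 0.42, 0.36] [ 0.81 -0.2   0.04  1.81 -0.    1.14]
1.1 [0.19019429 0.42049158 0.41863586]
3.2 [ 0.44036213 -0.09666215  0.3052512 ]
4.0167 [ 0.44108352 -0.09746989  0.10681269] 1.0018405415300577
324.94244556486666 234.06128669207578 0.23163018916416603
```

View pics/w1.png

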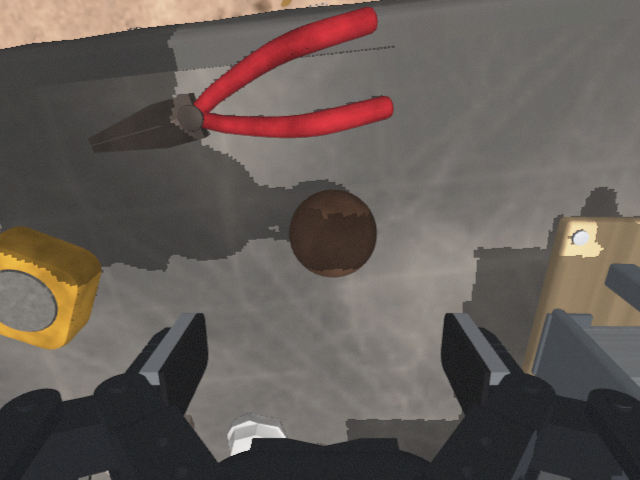

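The knob is at wrist (333,233), against a predicted (325,234), so it sits about 5 mm further toward +y. The plywood corner is at about (560,218), and I'll check that against the stand fit.

```bash
cat >> h.py <<'E'
def wproj(X):
    M=robot.get_calibration("wrist"); p=Rn.from_quat(robot.current_orientation()).as_matrix().T@(np.asarray(X)-robot.current_tcp_pos())
    m=M["mount"]; pc=m[:3,:3].T@(p-m[:3,3]); return np.array([M["fx"]*pc[0]/pc[2]+M["cx"],M["fy"]*pc[1]/pc[2]+M["cy"]]),pc[2]
E
python3 - <<'E'
from h import *
print(robot.current_tcp_pos(),robot.current_time())
cv2.imwrite("pics/w2.png",robot.snapshot("wrist")[:,:,::-1])
print("knob",wproj(K)); print("corner",wproj(W(-90,-110,12)))
im=robot.snapshot("wrist").astype(int)
m=((im[:,:,0]>im[:,:,2]*1.5)&(im.sum(2)<260)&(im.sum(2)>50)); m[:180]=0;m[285:]=0;m[:,:280]=0;m[:,390:]=0
v,u=np.where(m); print(u.min(),u.max(),v.min(),v.max(),u.mean(),v.mean())
E
python3 -c "
import cv2
a=cv2.imread('pics/w2.png')[180:300,270:640];cv2.imwrite('pics/w2z.png',cv2.resize(a,None,fx=2,fy=2))"
```

```text
[ 0.44148926 -0.09778268  0.10741574] 4.0667
knob (array([325.18661289, 233.80657776]), np.float64(0.2316989146318789))
corner (array([558.71405186, 224.81629647]), np.float64(0.2443437705662186))
291 376 189 274 333.7478605719057 230.79148403256104
```

View pics/w2z.png

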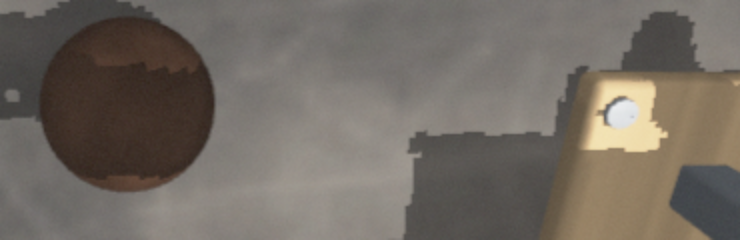

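Run:
```python
from h import *
q,z=ori(6,1); K2=K+np.array([-.001,.0045,0]); G=K2+.021*z
robot.wait(.2); print(robot.current_tcp_pos(), robot.current_time())
robot.move_linear(G,q,rate=.12); robot.wait(.1)
print("err",robot.current_tcp_pos()-G,robot.current_wrist_force())
robot.command_gripper(0.3,40); print(robot.current_grip_width(),robot.current_wrist_force())
robot.move_linear(G+[0,0,.1],q,rate=.25)
print(robot.current_grip_width(),robot.current_time(),robot.current_tcp_pos(),robot.current_wrist_force())
cv2.imwrite("pics/w3.png",robot.snapshot("wrist")[:,:,::-1])
```

```text
[ 0.44066046 -0.09753385  0.10595337] 4.3667
err [ 0.00065439 -0.00040738  0.00095108] [ 0.09327417 -0.20644218  0.45785294]
0.5464656003822391 [-2.06443969 -0.44316908  5.84401023]
0.5438420252235298 6.45 [ 0.43923864 -0.09276329  0.10510583] [-0.46357065  1.12671889 -1.46460294]
```

View pics/w3.png

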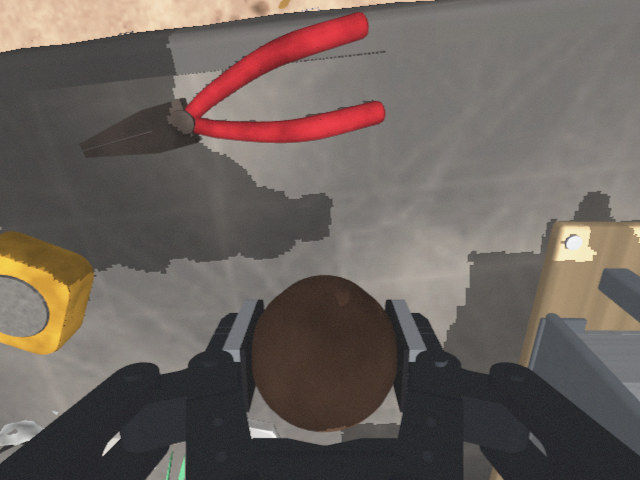

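The knob is held at 46 mm width, centred between the pads at about (325,352). Next I'll carry it over the tub.

Run:
```python
from h import *
q,z=ori(6,1)
p=np.array(robot.current_tcp_pos()); p[2]=.34
robot.move_linear(p,q,rate=.3)
q,z=ori(12,-1); P=W(-7,-32,164+29)+.021*z
robot.goto(P-.17*z,q); robot.wait(.1)
print(robot.current_time(),robot.current_tcp_pos()-(P-.17*z),robot.current_grip_width())
for n in("wrist","top","scene"): cv2.imwrite(f"pics/{n}4.png",robot.snapshot(n)[:,:,::-1])
for s in ((-69,-90,210),(-69,90,210),(82,-102.5,416),(-96,0,265)): print(s,wproj(W(*s)))
```

```text
9.775 [-1.00204206e-06 -2.23153028e-04 -5.93209054e-05] 0.5404111475273737
(-69, -90, 210) (array([405.06885263, 308.4913135 ]), np.float64(0.2885665587593994))
(-69, 90, 210) (array([153.85905142, 308.70043972]), np.float64(0.2886788118512719))
(82, -102.5, 416) (array([ 730.41810086, -241.52164951]), np.float64(0.06965949863001537))
(-96, 0, 265) (array([269.55679905, 377.86641176]), np.float64(0.23631105246557124))
```

View pics/wrist4.png

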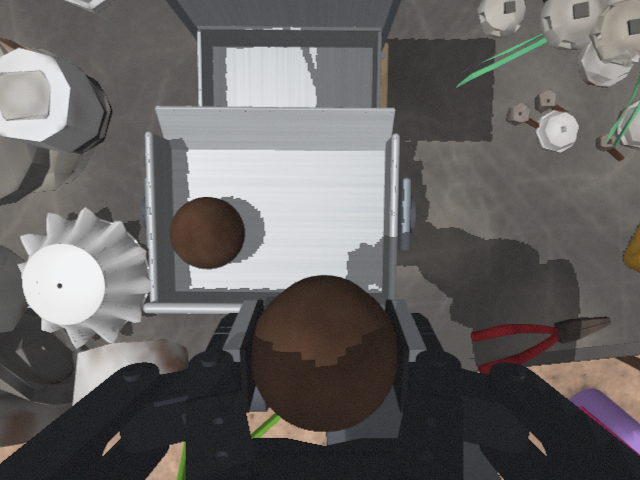

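View pics/scene4.png

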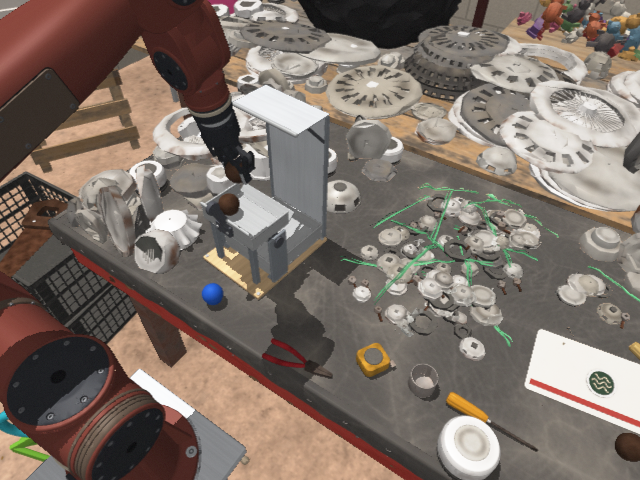

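Observed tub corner is (148,308) against a predicted (154,309), so the stand is about 3 mm further in +y, the same direction as the knob offset. I'll shift the stand estimate by 3 mm and lower.

```bash
sed -i 's/^Q=.*/Q=np.array([0.55364827,0.1469,-0.10452155])/' h.py
python3 - <<'E'
from h import *
q,z=ori(12,-1); P=W(-7,-31,164+29)+.021*z
robot.move_linear(P-.06*z,q,rate=.15); print(robot.current_wrist_force())
robot.move_linear(P,q,rate=.08); robot.wait(.1); print(robot.current_wrist_force(),robot.current_time())
robot.command_gripper(.74); print(robot.current_grip_width(),robot.current_wrist_force())
robot.move_linear(P-.17*z,q,rate=.2)
robot.wait(.1);print(robot.current_time())
for n in("wrist","top"): cv2.imwrite(f"pics/{n}5.png",robot.snapshot(n)[:,:,::-1])
E
```

```text
[-0.60172196  0.1002832   0.1649192 ]
[ 0.13524736 -0.03080393 -0.71309286] 11.8083
0.7441110572190385 [ 0.81109911 -0.70046082  0.52567145]
13.2167
```

View pics/wrist5.png

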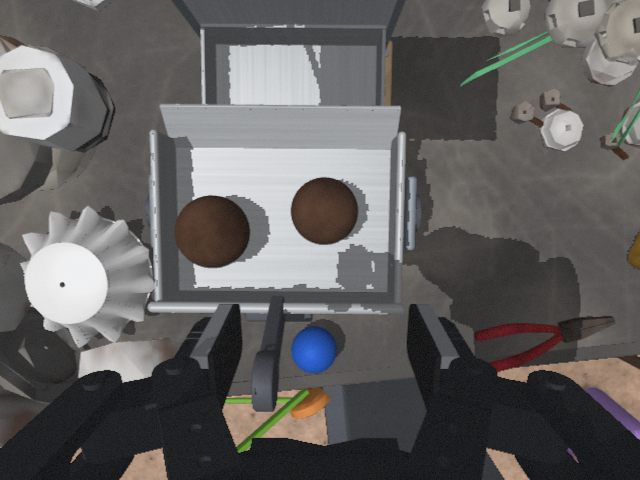

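Both knobs are in the tub at (213,231) and (324,210). The lever end shows at about (264,385). I'll compare its predicted position and move to the pre-grasp with the camera on the robot side.

Run:
```python
from h import *
print(wproj(lev(0)),wproj(W(-69,90,210)),wproj(W(-69,-90,210)))
q,z=ori(8,1); L=lev(0)+.012*z
# retreat up/back, then flip wrist
p=np.array(robot.current_tcp_pos())
robot.move_linear(p+RS@[-.05,0,.05],rate=.3)
robot.goto(L+[0,0,.11],q); robot.command_gripper(.75)
robot.wait(.1)
print(robot.current_time(),robot.current_tcp_pos()-(L+[0,0,.11]))
cv2.imwrite("pics/w6.png",robot.snapshot("wrist")[:,:,::-1])
print(wproj(lev(0)),wproj(lev(0)+RS@[0,.006,0]),wproj(lev(0)-RS@[0,.006,0]),wproj(W(-90,-110,12)),wproj(W(-90,110,12)))
```

```text
(array([271.00248329, 378.2669883 ]), np.float64(0.235019225435587)) (array([154.55122262, 308.33702117]), np.float64(0.28744580413180437)) (array([406.82575798, 308.19921521]), np.float64(0.2873808586347108))
16.725 [-8.49668172e-06 -1.74143748e-06  3.92629983e-05]
(array([324.03717128, 221.79395571]), np.float64(0.24642155359091114)) (array([333.84549358, 221.7872955 ]), np.float64(0.24642298344819055)) (array([314.22873515, 221.800616  ]), np.float64(0.24642012373363173)) (array([231.20271722, 144.61675388]), np.float64(0.4778031700987807)) (array([416.67308896, 144.49928714]), np.float64(0.4778555981990254))
```

View pics/w6.png

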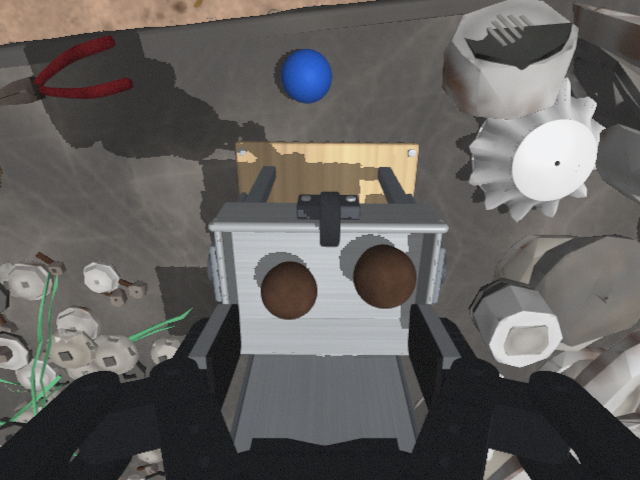

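```bash
python3 -c "
import cv2
a=cv2.imread('pics/w6.png')[180:260,270:390];cv2.imwrite('pics/w6z.png',cv2.resize(a,None,fx=6,fy=6,interpolation=cv2.INTER_CUBIC))"
```

```text
(no output)
```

View pics/w6z.png

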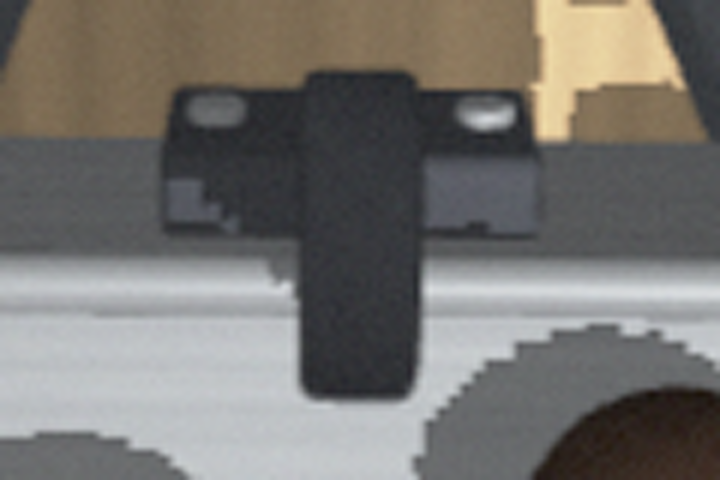

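Seen edge-on, the disc is centred at (330,219) against a predicted (324,222), so I'll shift a further 3.5 mm in y. Then I'll pinch it, check the width, and start the arc with force checks.

```bash
sed -i 's/^Q=.*/Q=np.array([0.5530,0.1504,-0.10452155])/' h.py
cat >> h.py <<'E'
D=.014
def wp(th):
    a=np.interp(th,[0,.4,.8,1.7],[8,22,35,40]); q,z=ori(a,1); return lev(th)+D*z,q
E
python3 - <<'E'
from h import *
for th in np.arange(0,1.71,.1):
    p,q=wp(th)
    if robot.solve_ik(p,q) is None: print("no ik",th)
p,q=wp(0)
robot.move_linear(p,q,rate=.12); print(robot.current_wrist_force())
robot.command_gripper(0.0,25); robot.wait(.1)
print(robot.current_time(),robot.current_grip_width(),robot.current_wrist_force(),robot.current_tcp_pos()-p)
for n in("scene","wrist"): cv2.imwrite(f"pics/{n}7.png",robot.snapshot(n)[:,:,::-1])
E
```

```text
[0.17018003 0.52463659 0.83802936]
18.475 0.13551075986664674 [-0.28590005 -2.53998072  4.0756623 ] [ 9.55852482e-05 -1.61435745e-04  3.28521184e-04]
```

View pics/scene7.png

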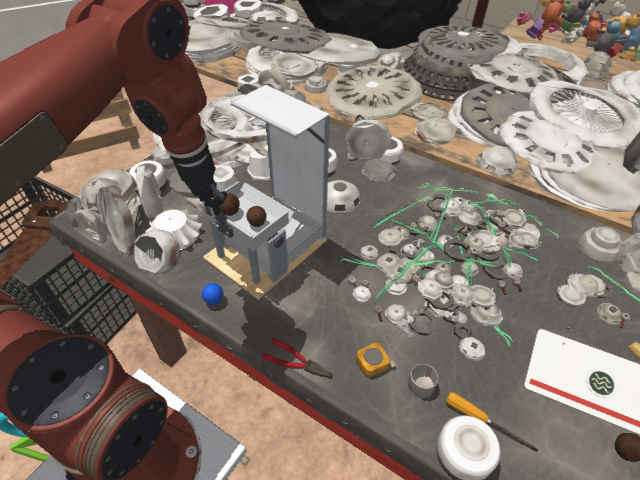

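View pics/wrist7.png

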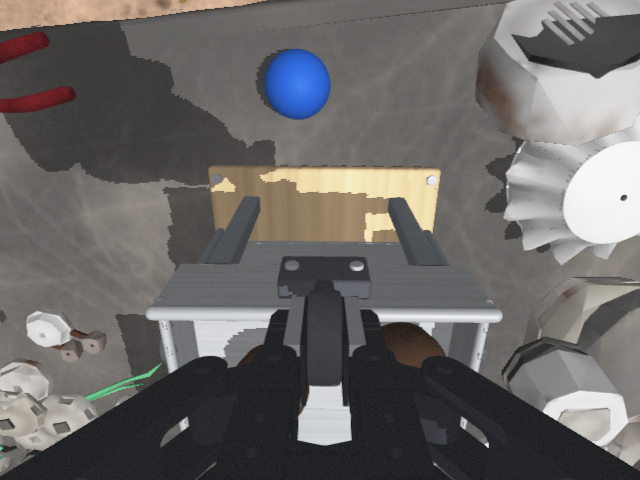

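The disc is pinched between the pads at (325,340), at 11.5 mm width with small forces. I'll run the arc now.

Run:
```python
from h import *
for th in [.12,.24,.36,.48,.6,.72,.84,.96,1.08,1.2,1.32,1.44,1.55,1.64]:
    p,q=wp(th); robot.move_linear(p,q,rate=.11)
    f=robot.current_wrist_force(); print(th,f.round(1),round(robot.current_time(),2),round(robot.current_grip_width(),3))
    if np.linalg.norm(f)>35: break
robot.wait(.3)
for n in("scene","wrist","top"): cv2.imwrite(f"pics/{n}8.png",robot.snapshot(n)[:,:,::-1])
```

```text
0.12 [ 3.3 -3.5 -4.3] 18.9 0.137
0.24 [ 2.5 -4.2 -5.1] 19.23 0.137
0.36 [ 2.  -5.  -3.5] 19.55 0.136
0.48 [ 3.5 -6.9 -2.9] 19.88 0.136
0.6 [ 1.  -7.1 -1.5] 20.2 0.139
0.72 [ 1.8 -7.6 -0.2] 20.52 0.134
0.84 [ 1.3 -8.5  2.2] 20.84 0.134
0.96 [ 2.4 -9.   3.5] 21.16 0.135
1.08 [  1.6 -10.4   4.3] 21.48 0.134
1.2 [  3.7 -10.7   4.8] 21.79 0.14
1.32 [  4.7 -10.5   4.9] 22.11 0.135
1.44 [  7.1 -10.7   4.7] 22.43 0.137
1.55 [  8.1 -11.9   5.8] 22.73 0.139
1.64 [  9.7 -12.8   4.2] 23.0 0.135
```

View pics/scene8.png

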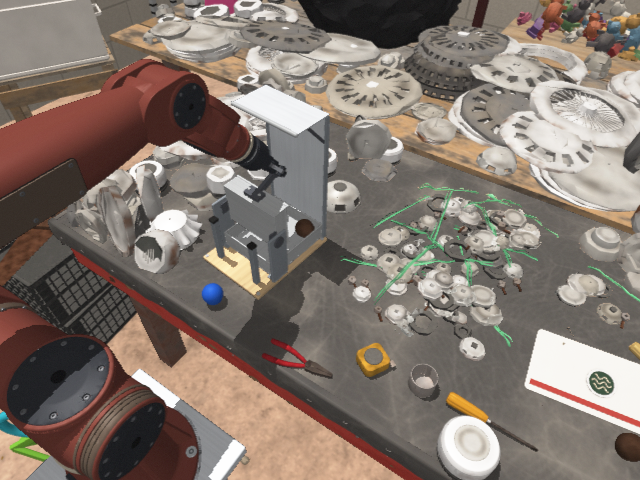

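View pics/wrist8.png

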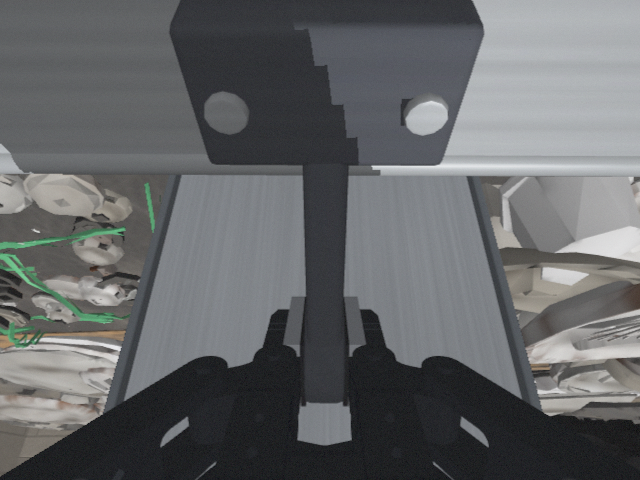

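Run:
```python
from h import *
p,q=wp(1.68); robot.move_linear(p,q,rate=.1); robot.wait(.3); print(robot.current_wrist_force(),robot.current_time())
cv2.imwrite("pics/scene9.png",robot.snapshot("scene")[:,:,::-1])
a=cv2.imread("pics/scene9.png")[150:300,190:345]; cv2.imwrite("pics/scene9z.png",cv2.resize(a,None,fx=4,fy=4,interpolation=cv2.INTER_CUBIC))
a=cv2.imread("pics/top8.png")[75:305,130:350]; cv2.imwrite("pics/top8z.png",cv2.resize(a,None,fx=2.6,fy=2.6,interpolation=cv2.INTER_CUBIC))
print(proj("scene",W(126,0,230)))
```

```text
[  8.72353419 -11.9967676    6.52111999] 24.0
[278.44902166 172.95098436]
```

View pics/scene9z.png

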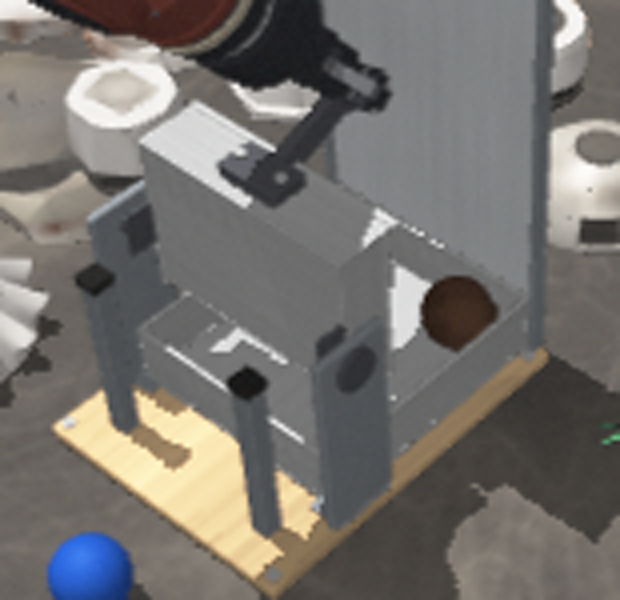

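View pics/top8z.png

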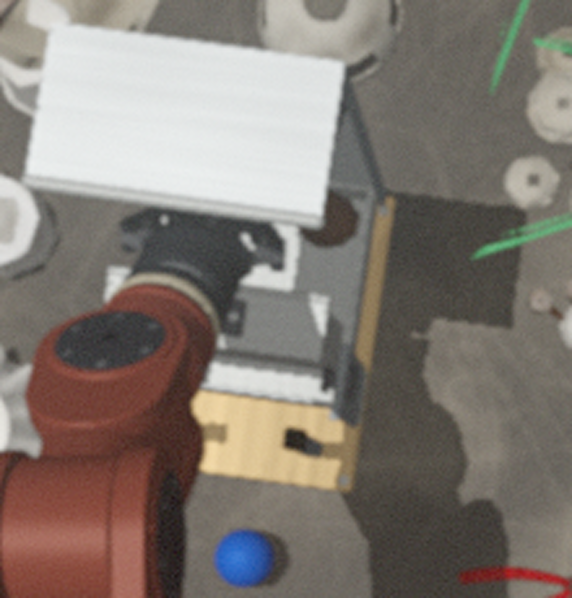

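The skip lies at its stop, and one knob is in the tray at scene (304,228). The other is hidden behind the tub, so I'll back off part of the way and look before going past balance.

Run:
```python
from h import *
for th in [1.55,1.44,1.32,1.2,1.08]:
    p,q=wp(th); robot.move_linear(p,q,rate=.11)
    f=robot.current_wrist_force(); print(th,f.round(1),round(robot.current_time(),2),round(robot.current_grip_width(),3))
    if np.linalg.norm(f)>35: break
for n in("scene","wrist"): cv2.imwrite(f"pics/{n}10.png",robot.snapshot(n)[:,:,::-1])
a=cv2.imread("pics/scene10.png")[150:300,190:345]; cv2.imwrite("pics/scene10z.png",cv2.resize(a,None,fx=4,fy=4,interpolation=cv2.INTER_CUBIC))
```

```text
1.55 [  2.3 -11.9   4.1] 24.38 0.134
1.44 [  0.5 -11.5   2. ] 24.68 0.132
1.32 [ -1.4 -10.1   0.7] 24.99 0.136
1.2 [-1.5 -9.7 -1.4] 25.31 0.136
1.08 [-3.3 -8.9 -3.9] 25.62 0.132
```

View pics/scene10z.png

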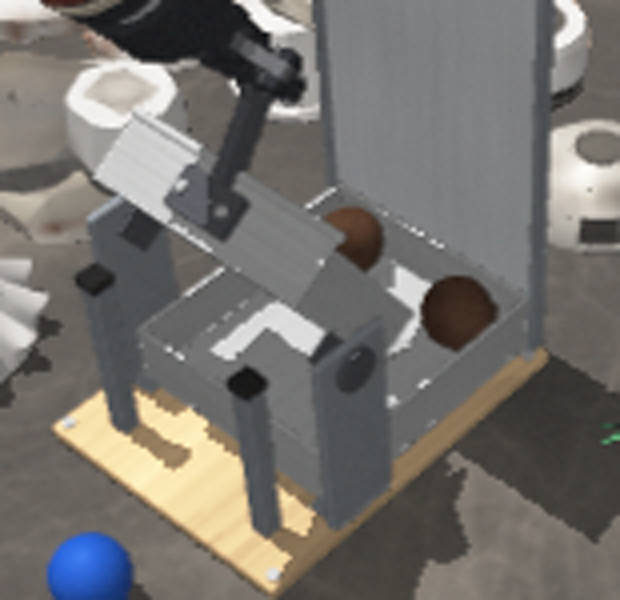

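View pics/wrist10.png

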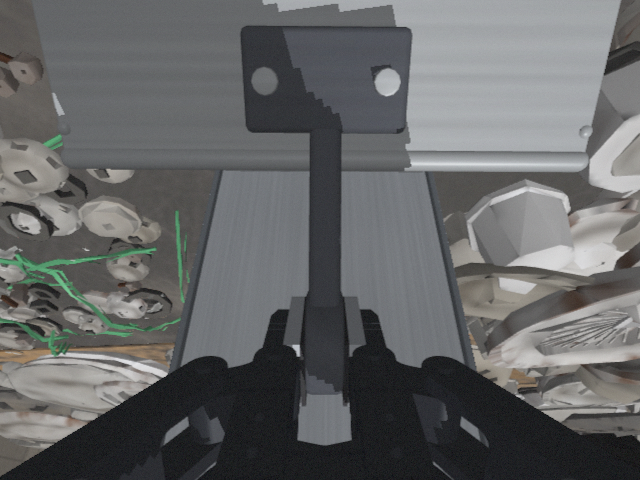

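Both knobs lie in the tray by the back sheet, at scene-zoom (355,237) and (458,312). I'll ease the skip the rest of the way back.

Run:
```python
from h import *
for th in [.96,.84,.72,.6,.48,.36,.24,.16,.08,.03,0.0]:
    p,q=wp(th); robot.move_linear(p,q,rate=.11 if th>.2 else .05)
    f=robot.current_wrist_force(); print(th,f.round(1),round(robot.current_time(),2),round(robot.current_grip_width(),3))
    if np.linalg.norm(f)>35: break
robot.wait(.3); print(robot.current_wrist_force())
for n in("scene","wrist"): cv2.imwrite(f"pics/{n}11.png",robot.snapshot(n)[:,:,::-1])
a=cv2.imread("pics/scene11.png")[150:300,190:345]; cv2.imwrite("pics/scene11z.png",cv2.resize(a,None,fx=4,fy=4,interpolation=cv2.INTER_CUBIC))
```

```text
0.96 [-2.4 -9.2 -4.8] 26.04 0.135
0.84 [-2.8 -7.6 -4.5] 26.36 0.137
0.72 [-3.9 -7.2 -6.2] 26.68 0.137
0.6 [-3.3 -5.8 -6.2] 27.0 0.132
0.48 [-2.6 -7.2 -6.6] 27.32 0.134
0.36 [-1.8 -6.2 -5.9] 27.65 0.135
0.24 [-3.7 -5.7 -1.1] 27.98 0.138
0.16 [-1.8 -6.4 -1.2] 28.38 0.138
0.08 [-4.2 -6.1  2.5] 28.77 0.138
0.03 [-3.9 -5.1  2.3] 29.08 0.137
0.0 [-4.1 -5.9  2.7] 29.33 0.135
[-4.26290141 -5.0950073   2.70715731]
```

View pics/scene11z.png

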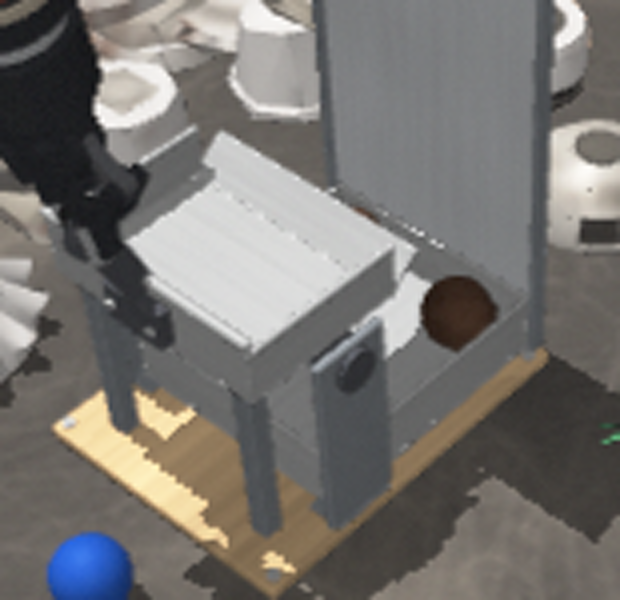

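View pics/wrist11.png

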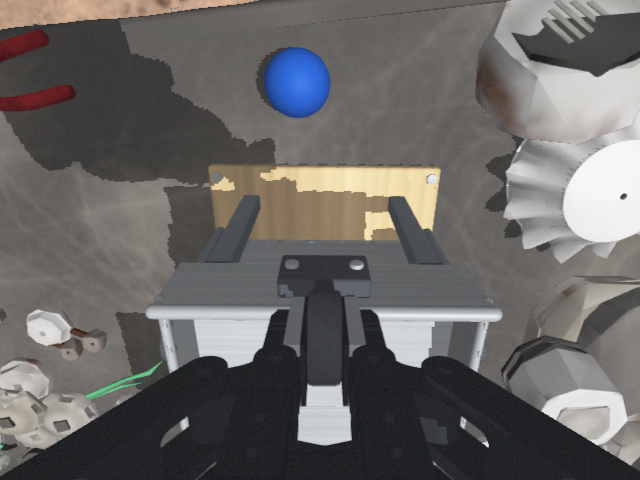

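The skip looks the same as before tipping, with the rear rim at row 313 in both wrist views. I'll press lightly to seat it, release and retreat.

Run:
```python
from h import *
p,q=wp(0); p2=2*p-wp(.02)[0]
robot.move_linear(p2,q,rate=.03); print(robot.current_wrist_force())
robot.command_gripper(.5); robot.wait(.2); print(robot.current_wrist_force())
_,z=ori(8,1)
robot.move_linear(p2-.10*z,q,rate=.15); robot.wait(.2)
cv2.imwrite("pics/w12.png",robot.snapshot("wrist")[:,:,::-1])
robot.move_linear(p2-.10*z+RS@[-.06,0,.06],rate=.2);robot.wait(.3)
print(robot.current_time(),robot.current_wrist_force())
for n in("scene","top"): cv2.imwrite(f"pics/{n}12.png",robot.snapshot(n)[:,:,::-1])
```

```text
[ 3.51450397 -5.72763906  4.95492985]
[ 0.73524692 -0.2605878  -0.42308846]
32.5333 [-0.3221655  -0.42627331 -0.16226699]
```

View pics/scene12.png

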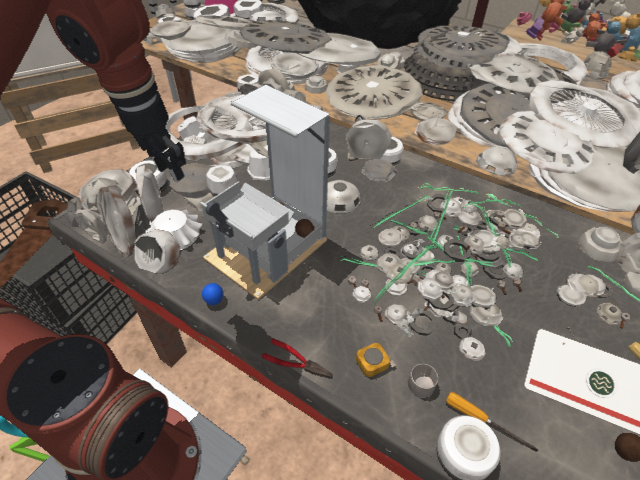

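View pics/w12.png

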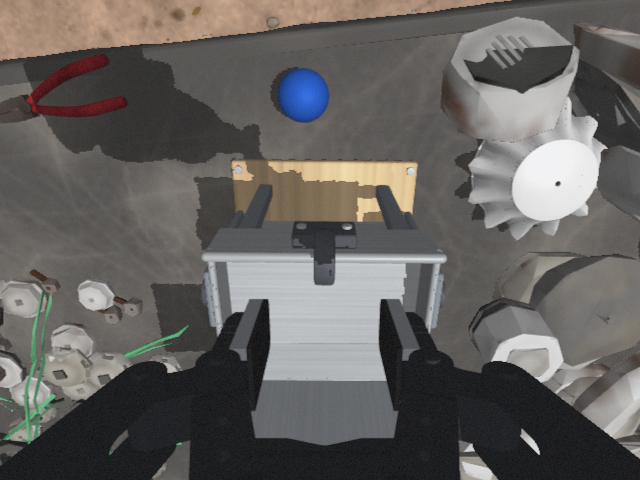

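The skip is upright and empty, the gripper is clear of it, and one knob shows in the tray at scene (304,228). I'll do a quick difference against the start pictures and then hand in.

Run:
```python
from h import *
a=cv2.imread("pics/scene0.png").astype(int);b=cv2.imread("pics/scene12.png").astype(int)
d=abs(a-b).max(2)
for n,(u0,u1,v0,v1) in dict(tape=(350,402,335,385),tin=(403,445,355,402),skip_right=(245,300,205,270)).items(): print(n,(d[v0:v1,u0:u1]>45).mean().round(3))
robot.job_done(); print(robot.current_time())
```

```text
tape 0.0
tin 0.0
skip_right 0.016
the job is handed in; nothing more can be done
the job is handed in; nothing more can be done
```

The job is done and handed in at about 32.5 s of the 67 s. I set the loose knob in the tub beside the other one and pinched the lever end. I carried it along its arc to the stop, eased it back at low speed on to the rests, and released it.

**Knobs:** With the skip part-way back, the pictures showed both knobs in the tray. In the last view one was plainly visible, and the other was almost hidden behind the upright tub.

**Skip:** It stands empty and upright. The region I compared with the first picture differs by only 1.6 % of its pixels.

**Tape measure and tin:** Neither shows any change in the picture comparison.

**Forces:** Wrist force readings at the arc waypoints stayed below about 17 N. They read near zero after release, with the gripper clear.

**Disagreements:** The wrist camera put the loose knob about 5 mm, and the stand 3 to 6 mm, further left than the fixed cameras did, and I corrected for this. A small error left in the stand's fit caused a sideways pull of up to 13 N on the lever, which did no harm.

**Not measured:** I inferred the tilt angle from the arm's position and the pictures, as there is no direct reading of it.

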